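# Tighten a sight-glass retaining ring with a two-pin spanner

## Robot

A 6-joint arm with a two-finger parallel gripper is mounted at the origin on a cart in front of the work surface, level with it; the furniture and walls round the work are solid. World frame = base frame: x ahead of the robot, y to its left, z up, the work surface at z = 0. Lengths are in mm, angles in rad, forces in N, time in s.
With the tool pointing down it reaches from about 325 to 850 mm from the base axis. Payload 4.4 kg.
Tool frame: the origin (TCP) lies midway between the tips of the shut fingers; the grasp point (between the pads) lies manip.pinch_z behind it (manip.pinch_z is the distance from the TCP to the grasp point, in mm); z points along the fingers, y is the line along which they close (so a half turn about z gives the same grasp; the last joint's range is limited). The gripper opens to 94 mm and grips with 3 to 60 N. Pads are 16 mm wide; open, the fingers measure 119 mm over their backs; the gripper's body (75 mm by 177 mm) begins 78 mm behind the grasp point.
Start: joints at [0.964, 0.207, 1.542, -0, 1.393, -0.15], TCP at [253.629, 516.042, 205.447] pointing down, gripper open.
Joint ranges: [-2.73, 2.73], [-0.86, 2.22], [0.23, 2.46], [-1.11, 4.25], [0.08, 2.63], [-2.82, 2.82]. Speed limits (rad/s): [2.79, 2.79, 3.14, 3.14, 3.14, 3.14].

## Interface

Orientations are given as a unit quaternion [x, y, z, w].
In Python, from rig import manip gives the robot as it stands.
- The arm moves only by the tool jog_arm, never from a script. Its argument "rows" is a list of rows, each a list of 6 numbers: the shift along the tool's x, y, z each as a share of 400 mm, from -1 to 1, then the turn, a rotation vector about the tool's x, y, z each as a share of pi/2 rad, from -1 to 1. In form: [[dx, dy, dz, rx, ry, rz], ...]. A call has 1 to 5 rows; each row shifts and turns the commanded pose from where the row before left it, along the tool's axes as they then stand; what a row does not reach is not made up. A row lasts 1/10 s, in which the tool goes at most 50 mm and 8.59 degrees, less where a joint would pass 70% of its speed; a pose out of reach is approached as far as the arm can. A call with a number of a shift or a turn outside -1 to 1 is refused whole. A call with a gripper value outside its range is refused whole. "grip" is the opening, from 0 (shut) to 1 (fully open), set as the call begins (left out, the last holds). The fingers move at their own pace and stop on an object; "force" is the grip in N (left out, the last holds). Time passes only in rows, so rows that do not move let the fingers close. It gives the time, the measured TCP pose, the force, the opening and the grip force at its end, in the units of the state.
- manip.state(): the state, without advancing time (a new reading comes with each control period).
- manip.capture(name): name is "side" or "top"; returns the picture (384x512x3 uint8, blue, green, red); there is no depth.
- manip.calibration(name): a dict with "K" (3x3 intrinsics, pixels), "distortion" ([k1, k2, p1, p2, k3] as OpenCV has them; the pictures are not rectified), "T" (4x4, takes a point from camera to world coordinates). Camera axes: x right, y up, looking along -z (the intrinsics and any distortion apply to the point x, -y, -z); pixel columns grow to the right and rows downward; lengths in mm; the calibration is good to about 2 mm. A picture is of the moment at which its call begins. calibration takes no time and is no camera call.
- manip.job_done(): hands the job in; it is judged then, once.
The state is a dict: "time_s": time; "joint_positions": joint angles; "dq": joint speeds; "joint_torque": joint torques, N m; "position": TCP position; "orientation": TCP orientation; "wrist_force": force on the tool from outside, world axes, zero at the start; "torque": the same for the moment, N m; "grip_width": opening from 0.0 (shut) to 1.0 (fully open); "finger_force": force on a finger pad.
Only numpy, scipy, OpenCV 4.12 (cv2) and the standard library are available. Lean on these libraries where they do the work, as an engineer would, in place of code of your own. Each camera call takes 0.05 s, during which the arm holds its last target. There are 200 camera calls.

## Task

Take the two-pin spanner from its stand, find the holes of the sight glass's recessed retaining ring with its pins, pressing only lightly on the ring, and turn the ring clockwise (seen from above) until it comes up firm; then nip it about fifteen degrees further, at most twenty-five. Put the spanner back upright in its stand and leave the other things on the bench where they are.

Things in the scene. Friction and masses are not known exactly. Their poses are not given: they have to be found in the camera images.
- housing: Sight-glass housing, fixed and upright: round grey flange 100 mm across, 10 mm high, on it an aluminium barrel 80 mm across, flaring to 84 mm at its top 46 mm above the bench. Origin on its axis at the bench top. In its 60 mm bore, 12 mm below the rim, lies the steel retaining ring round a glass. More than 40 N on housing or ring damages the glass
- ring_face (a point): point on the housing's axis at the ring's upper face, 34 mm above the bench; does not turn with the ring. The ring has six 9 mm holes, 8 mm deep, 60 degrees apart, centres 18 mm from the axis. The ring's angle differs each time and is not measured; the housing's yaw says nothing of it. Feel for holes: pins on the face, 3 to 8 N, turn until they drop 7 mm
- bore_rim (a point): point on the housing's axis, level with the rim of the bore, 46 mm above the bench. The loose ring turns easily (0.05 N m; rubbing pins may drag it along) between stops 0.75 rad apart; at the start it has 0.2 to 0.5 rad to go clockwise before it comes up firm, more if dragged back counter-clockwise
- ring_nip (a joint): how far the ring has been tightened past the point where it came up firm, rad, clockwise seen from above; 0 at the start and until then, about 0.26 wanted, 0.44 the most allowed. Turning here takes about 0.3 N m and the ring stays as far as it was turned
- stand: stand of the spanner, fixed to the bench: a round foot 84 mm across with a socket 74 mm across, rim 30 mm above the bench, open at the top with a 60 mm bore 10 mm deep whose mouth flares to 64 mm. Origin on its axis at the bench top, z up. Between stand and housing a toggle clamp is fixed to the bench: carry the spanner across with its pins at least 150 mm above the bench
- stand_ledge (a point): point on the stand's axis at the ledge, 20 mm above the bench, on which the underside of the spanner's nose rests; the pins hang in the 46 mm well below it, so the spanner may stand at any yaw
- grip (a point): centre of the two-pin spanner's black grip block: 46 mm along x, 20 mm thick along y (take it across these flats from above), 32 mm high; z up along the spanner's axis. Below it a stem 18 mm across. At the start the spanner stands in its stand, at any yaw; centre of the grip then 62 mm above the bench
- spanner: the two-pin spanner, about 0.2 kg; origin on its axis at the flat underside of the nose (steel disc 55 mm across, 12 mm thick), 42 mm below the centre of the grip; axes as the grip
- pin_tips (a point): point on the spanner's axis level with the tips of its pins, 49 mm below the centre of the grip, axes as the grip. The two pins, 5 mm in diameter and 7 mm long, point down from the nose 18 mm either side of the axis along x
- loupe: bystander: black eye loupe, 37 mm across, 34 mm high, origin under its centre
- guide_bush: bystander: steel guide bush with a collar, 38 mm across, 42 mm high, origin under its centre
- parallel4: bystander: steel gauge block 45x20x16 mm, origin under its centre

How it is judged:
By the outcome, as a careful person would: the job done as asked, in the order asked, and still so for the second after the job is handed in, with the robot touching nothing.
It also fails if it takes over 72 s, if anything falls off the work surface, if the arm or the gripper's body presses on something with over 40 N, if the wrist force passes 120 N, or if a joint passes its speed limit or range.

## Working session

There is one attempt and no reset: what is moved stays moved. The work goes in short steps, Python scripts to look and compute and a tool call to move; the robot and the scene stay as the last step left them, time stands still between calls to the robot, and variables do not carry over. Pictures are saved under pics/ and viewed, at most 10 in all, crops included, and the job is handed in when it is done.

Besides the shell and the picture viewer there is one more tool, called after "Request:" as name([rows], argument=value, ...), one row to a line, values as JSON. jog_arm: Moves the arm, as the interface text tells. Its arguments: {"type":"object","properties":{"rows":{"type":"array","items":{"type":"array","items":{"type":"number","minimum":-1,"maximum":1}}},"grip":{"type":"number"},"force":{"type":"number"}},"required":["rows"]}

```bash
ls; mkdir -p pics
cat > h.py <<'E'
import numpy as np, cv2
from rig import manip
def proj(name,P):
    c=manip.calibration(name);T=np.array(c["T"]);K=np.array(c["K"],float)
    P=np.atleast_2d(P).astype(float);q=(P-T[:3,3])@T[:3,:3];q=q*[1,-1,-1]
    return cv2.projectPoints(q.reshape(-1,1,3),np.zeros(3),np.zeros(3),K,np.array(c["distortion"],float))[0].reshape(-1,2)
def ray(name,uv,z):
    c=manip.calibration(name);T=np.array(c["T"]);K=np.array(c["K"],float)
    uv=np.array(uv,float).reshape(-1,1,2)
    n=cv2.undistortPoints(uv,K,np.array(c["distortion"],float)).reshape(-1,2)
    d=np.c_[n[:,0],-n[:,1],-np.ones(len(n))]@T[:3,:3].T
    o=T[:3,3];return o+d*((z-o[2])/d[:,2])[:,None]
E
python3 - <<'E'
from h import *
a=manip.capture("top");b=manip.capture("side")
cv2.imwrite("pics/top0.png",a);cv2.imwrite("pics/side0.png",b)
print(manip.pinch_z,manip.state())
for n in("top","side"):
    c=manip.calibration(n);print(n,np.round(c["T"],2).tolist(),np.round(c["K"],1).tolist(),c["distortion"])
E
```

```text
pics
18.8 {'time_s': 0.1, 'joint_positions': array([ 9.63512619e-01,  2.07332780e-01,  1.54277472e+00, -4.23719339e-05,
        1.39350063e+00, -1.50490852e-01]), 'dq': array([ 0.00048094, -0.00105073, -0.00252211,  0.00099022, -0.00149747,
       -0.00066087]), 'joint_torque': array([ 2.93455860e-04, -3.71860814e+01, -2.82294703e+01,  7.00370385e-02,
        3.11095209e-02, -8.33782246e-05]), 'position': array([253.22151714, 515.44242707, 204.42531262]), 'orientation': array([ 2.26412112e-01,  9.74031077e-01, -9.43978286e-04, -3.53377801e-04]), 'wrist_force': array([ 0.12430363,  0.22297075, -0.46860731]), 'torque': array([-0.0040501 ,  0.01173982, -0.0514672 ]), 'finger_force': 0.0, 'grip_width': 1.0001121337066834}
top [[-0.02, 0.99, -0.15, 372.58], [-1.0, -0.03, -0.02, -33.32], [-0.03, 0.15, 0.99, 1308.57], [0.0, 0.0, 0.0, 1.0]] [[413.8, 0.0, 264.3], [0.0, 413.8, 194.3], [0.0, 0.0, 1.0]] [-0.12259092  0.          0.          0.          0.        ]
side [[0.99, 0.08, -0.11, 437.22], [-0.13, 0.66, -0.74, -806.6], [0.01, 0.75, 0.67, 760.56], [0.0, 0.0, 0.0, 1.0]] [[399.4, 0.0, 259.3], [0.0, 399.4, 190.5], [0.0, 0.0, 1.0]] [-0.05486588  0.          0.          0.          0.        ]
```

View pics/top0.png

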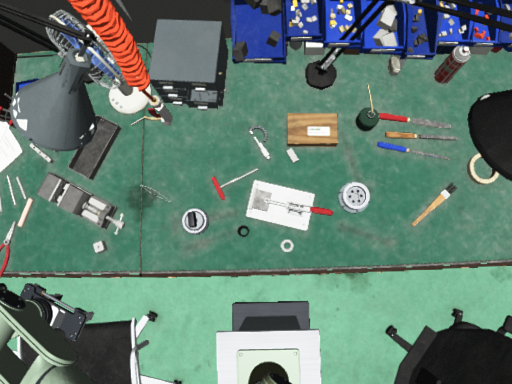

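View pics/side0.png

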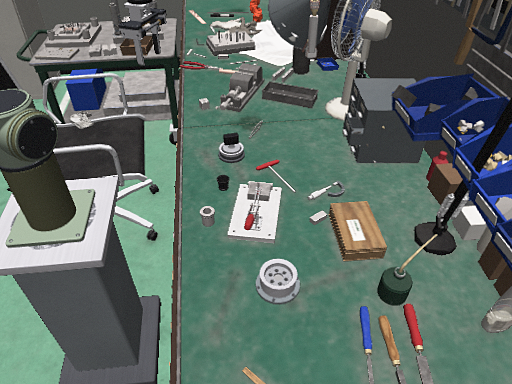

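The top view shows the stand with the spanner near (194,221), the housing near (355,197) and the clamp between them. The side view shows the stand near (231,148) and the housing near (278,280). Next I zoom in on both.

Run:
```python
from h import *
a=cv2.imread("pics/top0.png");b=cv2.imread("pics/side0.png")
def crop(im,u,v,r=25,s=400): return cv2.resize(im[v-r:v+r,u-r:u+r],(s,s),interpolation=cv2.INTER_CUBIC)
o=np.hstack([crop(a,194,221,20,400),crop(a,355,197,20,400)])
o2=np.hstack([crop(b,231,146,25,400)[:200*2],crop(b,278,280,25,400)])
cv2.imwrite("pics/crop0.png",cv2.resize(np.vstack([o,o2]),(600,600)))
# dark grip: top
def blob(im,u,v,r,f):
    m=np.zeros(im.shape[:2],np.uint8);s=im[v-r:v+r,u-r:u+r];m[v-r:v+r,u-r:u+r]=f(s)
    n,l,st,ce=cv2.connectedComponentsWithStats(m)
    i=1+np.argmax(st[1:,4]);return (l==i).astype(np.uint8),st[i],ce[i]
dark=lambda s:(s.max(2)<60).astype(np.uint8)
light=lambda s:((s.astype(int).max(2)-s.astype(int).min(2)<30)&(s.max(2)>110)).astype(np.uint8)
for n,im,gs,hs in(("top",a,(194,221),(355,197)),("side",b,(231,146),(278,280))):
    m,st,ce=blob(im,*gs,22,dark);print(n,"grip",st,ce)
    c=cv2.findContours(m,0,2)[0];c=max(c,key=cv2.contourArea);print(cv2.minAreaRect(c))
    if n=="top":
        w=ray(n,cv2.boxPoints(cv2.minAreaRect(c)),78);print(w.round(1),w.mean(0))
    for p,z in((gs,30),(hs,46)):
        m,st,ce=blob(im,*p,28,light)
        c=max(cv2.findContours(m,0,2)[0],key=cv2.contourArea);e=cv2.fitEllipse(cv2.convexHull(c));print(n,st,e,ray(n,[e[0]],z).round(1))
print(ray("top",[(194,221)],78),ray("top",[(355,197)],46),proj("side",[ray("top",[(355,197)],46)[0],ray("top",[(194,221)],78)[0]]))
```

```text
top grip [191 212   5  15  30] [194.         219.46666667]
((193.8899688720703, 219.2699737548828), (3.8183767795562744, 14.142135620117188), 8.130102157592773)
[[475.8 217.4  78. ]
 [517.9 211.3  78. ]
 [516.  199.7  78. ]
 [473.9 205.9  78. ]] [495.90709897 208.56069006  78.        ]
top [171 208  36  27 525] ((187.65447998046875, 222.08712768554688), (27.444738388061523, 39.07917404174805), 73.07856750488281) [[492.3 237.7  30. ]]
top [338 180  32  33 784] ((354.6374816894531, 195.9539794921875), (30.68705177307129, 34.873497009277344), 51.76530075073242) [[ 557.5 -283.2   46. ]]
side grip [223 133  16  12 161] [230.74534161 138.63975155]
((230.5, 138.5), (11.0, 15.0), 90.0)
side [203 142  41  31 498] ((223.59751892089844, 155.51931762695312), (32.149024963378906, 46.11729049682617), 83.80960083007812) [[468.5 177.2  30. ]]
side [ 256  258   50   50 1427] ((281.8411865234375, 284.1181640625), (45.00420379638672, 58.34751510620117), 131.02894592285156) [[ 559.7 -316.7   46. ]]
[[490.63230933 208.22725497  78.        ]] [[ 554.18851034 -284.08879828   46.        ]] [[276.78080171 272.07165789]
 [229.44188908 136.17707181]]
```

View pics/crop0.png

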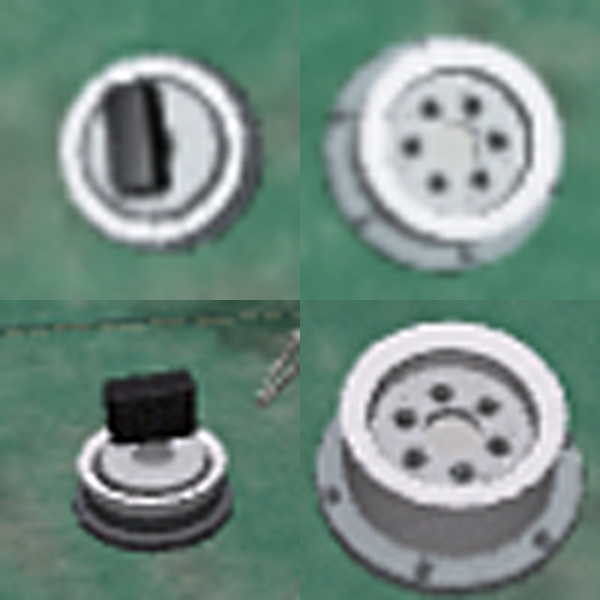

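The crops show the grip's long side nearly along world x, the rims in white, and six dark holes in the ring. I now fit the circles at sub-pixel level and cast the rays.

```bash
cat > fit.py <<'E'
from h import *
S=8
def up(im,u,v,r): return cv2.resize(im[v-r:v+r,u-r:u+r],None,fx=S,fy=S,interpolation=cv2.INTER_CUBIC)
def back(p,u,v,r): return (np.asarray(p,float)+.5)/S-.5+np.array([u-r,v-r])
def circ(P):
    A=np.c_[2*P[:,:2],np.ones(len(P))];x=np.linalg.lstsq(A,(P[:,:2]**2).sum(1),rcond=None)[0]
    return x[:2],np.sqrt(x[2]+x[0]**2+x[1]**2)
E
cat > m1.py <<'E'
from fit import *
for n,gs,hs in(("top",(194,221),(355,197)),("side",(231,150),(278,278))):
    im=cv2.imread(f"pics/{n}0.png")
    for nm,(u,v),z,D,thr in(("stand",gs,30,74,0),("hous",hs,46,84,0)):
        r=30;s=up(im,u,v,r)
        for thr in (170,200,215):
            m=(s.min(2)>thr).astype(np.uint8)
            cs,_=cv2.findContours(m,cv2.RETR_CCOMP,cv2.CHAIN_APPROX_NONE)
            for c in cs:
                if len(c)<120: continue
                P=ray(n,back(c[:,0],u,v,r),z);c0,R=circ(P)
                for _ in range(4):
                    e=np.abs(np.hypot(*(P[:,:2]-c0).T)-R);k=e<max(1.2,np.median(e)*1.5);c0,R=circ(P[k])
                print(n,nm,thr,len(c),c0.round(1),"D",round(2*R,1),"inl",round(k.mean(),2))
    u,v=hs;r=14;s=up(im,u,v,r)
    g=cv2.GaussianBlur(s.max(2),(0,0),3)
    m=(g<cv2.GaussianBlur(g,(0,0),20).astype(int)-22).astype(np.uint8)
    k,l,st,ce=cv2.connectedComponentsWithStats(m);W=[]
    for i in range(1,k):
        if 60<st[i,4]<1500:
            w=ray(n,back([ce[i]],u,v,r),34)[0];W.append(w[:2]);print("  hole?",st[i],w.round(1))
E
python3 m1.py
python3 - <<'E'
from fit import *
# holes read by eye off the crop (top right panel; 7.5 px per pixel, origin 300)
h=np.array([(431,108),(473,105),(497,141),(481,179),(438,183),(411,147)],float)
px=np.c_[(h[:,0]-300)/7.5-.5+335,h[:,1]/7.5-.5+177]
W=ray("top",px,34)[:,:2];c,R=circ(W);print("ring",c,R);a=np.degrees(np.arctan2(*(W-c).T[::-1]));print(a,np.mod(a,60))
g=np.array([(106,88),(155,80),(167,188),(119,197)],float)
px=np.c_[g[:,0]/7.5-.5+174,g[:,1]/7.5-.5+201]
W=ray("top",px,78)[:,:2];print(W.round(1),W.mean(0),np.degrees(np.arctan2(*((W[0]+W[1]-W[2]-W[3])[::-1]))))
E
```

```text
top stand 170 158 [495.3 229.8] D 30.3 inl 0.59
top stand 170 362 [498.  217.9] D 51.6 inl 0.62
top stand 170 554 [497.2 218.4] D 76.5 inl 1.0
top stand 170 457 [497.1 217.5] D 62.8 inl 0.94
top stand 200 272 [498.2 215.8] D 45.0 inl 0.6
top stand 200 545 [497.2 218.3] D 74.7 inl 1.0
top stand 200 470 [497.1 217.7] D 64.7 inl 0.95
top stand 215 1020 [497.4 218.4] D 71.1 inl 0.85
top hous 170 630 [ 560.2 -287.2] D 83.2 inl 0.75
top hous 170 120 [ 571.4 -292.5] D 14.2 inl 0.64
top hous 170 432 [ 560.4 -288.4] D 59.7 inl 0.58
top hous 200 538 [ 559.1 -286.1] D 50.6 inl 0.63
top hous 200 603 [ 560.  -287.2] D 81.5 inl 0.97
top hous 200 633 [ 560.3 -288.2] D 62.0 inl 0.57
top hous 215 594 [ 560.1 -287.2] D 80.2 inl 0.98
top hous 215 474 [ 559.9 -287.4] D 64.0 inl 0.87
  hole? [  0   0  59  42 738] [ 597.3 -252.7   34. ]
  hole? [ 164    0   60   58 1029] [ 592.3 -323.2   34. ]
  hole? [125  53  22  27 451] [ 575.4 -295.2   34. ]
  hole? [ 78  56  25  24 465] [ 574.9 -277.7   34. ]
  hole? [150  91  25  23 446] [ 560.6 -305.    34. ]
  hole? [ 57  96  26  26 532] [ 559.1 -268.7   34. ]
  h
[... 991 characters left out ...]
inl 0.96
  hole? [ 85  40  31  26 593] [ 555.5 -269.8   34. ]
  hole? [147  58  31  25 588] [ 571.4 -278.1   34. ]
  hole? [ 80  71  69  27 849] [ 557.6 -280.4   34. ]
  hole? [ 36  73  31  28 681] [ 540.1 -279.6   34. ]
  hole? [160 109  34  29 733] [ 572.3 -296.2   34. ]
  hole? [ 47 125  36  32 849] [ 540.7 -297.8   34. ]
  hole? [110 144  37  30 835] [ 557.2 -306.    34. ]
ring [ 560.03702462 -287.01891525] 18.07353341795686
[  30.16196468  -28.39234826  -87.74909989 -145.80373419  154.17937033
   92.41664737] [30.16196468 31.60765174 32.25090011 34.19626581 34.17937033 32.41664737]
[[517.7 227.7]
 [520.4 207.7]
 [476.7 202.9]
 [473.6 222.3]] [497.09641614 215.14546323] 6.600213405315157
```

Measured from both views, then averaged:

| Item | Position | Angle |
|---|---|---|
| Housing axis | (558.3, -287.3) | holes at 32.4° mod 60 |
| Stand axis | (495.5, 217.8) | grip yaw about 6.6° |

The fitted rim and ring sizes agree with the sizes given. I turn the wrist first.

Request:
jog_arm([
  [0,0,0,0,0,-0.091],
  [0,0,0,0,0,-0.091],
  [0,0,0,0,0,-0.091],
  [0,0,0,0,0,-0.091],
  [0,0,0,0,0,0],
], grip=1, force=40)

```text
time_s: 0.6
position: [253.4, 515.7, 204.8]
orientation: [-0.057, 0.998, -0.0, -0.0]
wrist_force: [-0.3, -0.9, -0.2]
grip_width: 0.995
finger_force: 0.0
```

```bash
cat > d.py <<'E'
import sys
from h import *
from scipy.spatial.transform import Rotation as Ro
s=manip.state();R=Ro.from_quat(s["orientation"]);M=R.as_matrix()
yaw=np.degrees(np.arctan2(M[1,1],M[0,1]))
print("t",round(s["time_s"],2),"tcp",s["position"].round(1),"yaw_y",yaw.round(2),"tiltz",M[:,2].round(4),"q6",s["joint_positions"][5].round(2),"F",s["wrist_force"].round(1),"T",s["torque"].round(2),"g",round(s["grip_width"],3),round(s["finger_force"],1))
if len(sys.argv)>=4:
    t=np.array([float(v) for v in sys.argv[1:4]]);d=M.T@(t-s["position"])
    print("shift mm",d.round(1),"share",(d/400).round(4))
if len(sys.argv)>4: print("rz share",round(-(float(sys.argv[4])-yaw)/90,4))
E
python3 d.py 495.5 217.2 110 96.6
```

```text
t 0.6 tcp [253.4 515.7 204.8] yaw_y 96.57 tiltz [-7.e-04 -1.e-03 -1.e+00] q6 -0.72 F [-0.3 -0.9 -0.2] T [ 0.03  0.01 -0.05] g 0.995 0.0
shift mm [-206.5 -324.2   94.9] share [-0.5161 -0.8104  0.2374]
rz share -0.0003
```

Request:
jog_arm([
  [-0.0645,-0.1013,0,0,0,0],
  [-0.0645,-0.1013,0,0,0,0],
  [-0.0645,-0.1013,0,0,0,0],
  [-0.0645,-0.1013,0,0,0,0],
  [-0.0645,-0.1013,0,0,0,0],
])

```text
time_s: 1.1
position: [405.7, 328.0, 205.3]
orientation: [-0.056, 0.998, 0.0, -0.0]
wrist_force: [0.7, 1.0, -0.1]
grip_width: 1.001
finger_force: 0.0
```

Request:
jog_arm([
  [-0.0645,-0.1013,0,0,0,0],
  [-0.0645,-0.1013,0,0,0,0],
  [-0.0645,-0.1013,0,0,0,0],
  [0,0,0.1,0,0,0],
  [0,0,0.1,0,0,0],
])

```text
time_s: 1.6
position: [498.5, 216.4, 126.0]
orientation: [-0.054, 0.999, 0.0, 0.002]
wrist_force: [0.7, -0.2, -0.3]
grip_width: 1.004
finger_force: 0.0
```

Request:
jog_arm([
  [0,0,0.04,0,0,0],
  [0,0,0,0,0,0],
  [0,0,0,0,0,0],
])

```text
time_s: 1.9
position: [496.0, 217.8, 109.6]
orientation: [-0.057, 0.998, -0.0, -0.0]
wrist_force: [-0.2, 0.6, 0.3]
grip_width: 0.997
finger_force: 0.0
```

```bash
python3 - <<'E'
from h import *
a=manip.capture("top");b=manip.capture("side")
cv2.imwrite("pics/c1.png",np.hstack([cv2.resize(a[186:256,159:229],(400,400),interpolation=2),cv2.resize(b[90:190,180:280],(400,400),interpolation=2)]))
E
python3 d.py 495.5 217.2 44 96.6
```

```text
t 2.0 tcp [497.2 218.2 111.2] yaw_y 96.55 tiltz [ 3.3e-03  8.0e-04 -1.0e+00] q6 -1.43 F [ 0.1  0.2 -0.4] T [ 0.05  0.03 -0.01] g 1.003 0.0
shift mm [ 2.1 -0.9 67.2] share [ 0.0052 -0.0022  0.1681]
rz share -0.0006
```

View pics/c1.png

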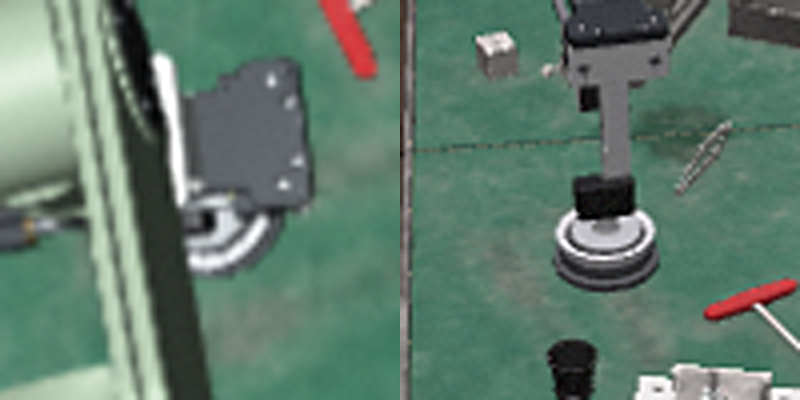

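The near finger shows at about (615,140) of the side panel and the grip at about (604,197). I'll check this offset against the projection and read the state noise.

```bash
python3 - <<'E'
from h import *
s=[manip.state()["position"] for _ in range(5)];print(np.round(s,2))
b=cv2.imread("pics/c1.png")
def disp(P): return (proj("side",P)-[180,90]+.5)*4+[400,0]
for x in(494,497):
    print(x,disp([(x+5.6,217.5-54,111),(x+5.6,217.5-54,150),(x,218,62),(x,218,78),(x,218,20)]).round(0))
E
python3 d.py 495.5 217.2 44 96.6
```

```text
[[497.24 218.25 111.25]
 [497.24 218.25 111.25]
 [497.24 218.25 111.25]
 [497.24 218.25 111.25]
 [497.24 218.25 111.25]]
494 [[615. 182.]
 [613. 136.]
 [604. 197.]
 [603. 179.]
 [606. 241.]]
497 [[619. 182.]
 [618. 136.]
 [608. 196.]
 [607. 179.]
 [610. 241.]]
t 2.0 tcp [497.2 218.2 111.2] yaw_y 96.55 tiltz [ 3.3e-03  8.0e-04 -1.0e+00] q6 -1.43 F [ 0.1  0.2 -0.4] T [ 0.05  0.03 -0.01] g 1.003 0.0
shift mm [ 2.1 -0.9 67.2] share [ 0.0052 -0.0022  0.1681]
rz share -0.0006
```

Request:
jog_arm([
  [0,0,0.08,0,0,0],
  [0,0,0.08,0,0,0],
  [0,0,0.002,0,0,0],
  [0,0,0,0,0,0],
  [0,0,0,0,0,0],
])

```text
time_s: 2.5
position: [497.9, 218.3, 47.1]
orientation: [-0.057, 0.998, 0.0, 0.002]
wrist_force: [0.7, 0.9, 1.0]
grip_width: 0.999
finger_force: 0.0
```

Request:
jog_arm([
  [0,0,0,0,0,0],
  [0,0,0,0,0,0],
  [0,0,0,0,0,0],
  [0,0,0,0,0,0],
  [0,0,0,0,0,0],
], grip=0, force=55)

```text
time_s: 3.0
position: [495.9, 217.7, 44.7]
orientation: [-0.057, 0.998, 0.0, 0.0]
wrist_force: [0.1, 1.1, 0.5]
grip_width: 0.611
finger_force: 0.0
```

Request:
jog_arm([
  [0,0,0,0,0,0],
  [0,0,0,0,0,0],
  [0,0,0,0,0,0],
  [0,0,0,0,0,0],
  [0,0,0,0,0,0],
])

```text
time_s: 3.5
position: [495.8, 218.0, 44.6]
orientation: [-0.057, 0.998, 0.0, -0.0]
wrist_force: [0.4, 1.4, -0.7]
grip_width: 0.209
finger_force: 55.0
```

```bash
python3 d.py 495.5 217.2 44 96.6
```

```text
t 3.5 tcp [495.8 218.   44.6] yaw_y 96.58 tiltz [-1.e-04  6.e-04 -1.e+00] q6 -1.43 F [ 0.4  1.4 -0.7] T [ 0.25  0.05 -0.02] g 0.209 55.0
shift mm [ 0.4 -0.8  0.6] share [ 0.001  -0.002   0.0015]
rz share -0.0002
```

Request:
jog_arm([
  [0,0,-0.02,0,0,0],
  [0,0,-0.03,0,0,0],
  [0,0,-0.05,0,0,0],
  [0,0,-0.1,0,0,0],
  [0,0,-0.1,0,0,0],
])

```text
time_s: 4.0
position: [494.9, 217.3, 165.7]
orientation: [-0.057, 0.998, -0.0, -0.001]
wrist_force: [1.4, 0.3, -2.3]
grip_width: 0.209
finger_force: 55.0
```

Request:
jog_arm([
  [0,0,-0.1,0,0,0],
  [0,0,-0.05,0,0,0],
  [0,0,-0.02,0,0,0],
  [0,0,0,0,0,0],
  [0,0,0,0,0,0],
])

```text
time_s: 4.5
position: [494.8, 217.3, 231.1]
orientation: [-0.057, 0.998, -0.0, -0.001]
wrist_force: [-0.2, -0.3, -2.6]
grip_width: 0.213
finger_force: 55.0
```

```bash
python3 d.py 558.6 -287.1 210 62.4
```

```text
t 4.5 tcp [494.8 217.3 231.1] yaw_y 96.58 tiltz [-2.8e-03 -8.0e-04 -1.0e+00] q6 -1.43 F [-0.2 -0.3 -2.6] T [ 0.09 -0.   -0.03] g 0.213 55.0
shift mm [  -5.7 -508.4   21.4] share [-0.0141 -1.2711  0.0534]
rz share 0.3798
```

Request:
jog_arm([
  [0,-0.05,0,0,0,0],
  [-0.002,-0.1,0,0,0,0],
  [-0.002,-0.11,0,0,0,0],
  [-0.002,-0.11,0,0,0,0],
  [-0.002,-0.11,0,0,0,0],
])

```text
time_s: 5.0
position: [519.5, 26.0, 230.1]
orientation: [-0.058, 0.998, 0.0, -0.002]
wrist_force: [2.0, 0.6, -3.1]
grip_width: 0.212
finger_force: 55.0
```

Request:
jog_arm([
  [-0.002,-0.11,0,0,0,0],
  [-0.002,-0.11,0,0,0,0],
  [-0.002,-0.11,0,0,0,0],
  [-0.002,-0.11,0,0,0,0],
  [0,-0.11,0,0,0,0],
])

```text
time_s: 5.5
position: [548.1, -192.0, 229.8]
orientation: [-0.057, 0.998, 0.001, -0.002]
wrist_force: [0.5, 0.2, -3.2]
grip_width: 0.209
finger_force: 55.0
```

Request:
jog_arm([
  [0,-0.11,0,0,0,0],
  [0,-0.09,0,0,0,0],
  [0,-0.04,0,0,0,0],
  [0,0,0,0,0,0.08],
  [0,0,0,0,0,0.08],
])

```text
time_s: 6.0
position: [559.4, -285.7, 229.9]
orientation: [0.071, 0.997, 0.002, -0.002]
wrist_force: [0.1, -1.1, -2.8]
grip_width: 0.207
finger_force: 55.0
```

Request:
jog_arm([
  [0,0,0,0,0,0.08],
  [0,0,0,0,0,0.08],
  [0,0,0,0,0,0.06],
  [0,0,0,0,0,0],
  [0,0,0,0,0,0],
])

```text
time_s: 6.5
position: [560.0, -285.2, 231.2]
orientation: [0.237, 0.971, 0.001, -0.001]
wrist_force: [0.1, -0.2, -2.5]
grip_width: 0.207
finger_force: 55.0
```

Request:
jog_arm([
  [0,0,0,0,0,0],
  [0,0,0,0,0,0],
])

```text
time_s: 6.7
position: [560.4, -285.9, 232.3]
orientation: [0.238, 0.971, 0.0, -0.0]
wrist_force: [-0.8, 0.4, -2.9]
grip_width: 0.211
finger_force: 55.0
```

```bash
python3 d.py 558.6 -287.1 90 62.4
```

```text
t 6.7 tcp [ 560.4 -285.9  232.3] yaw_y 62.44 tiltz [-5.e-04  4.e-04 -1.e+00] q6 -1.7 F [-0.8  0.4 -2.9] T [-0.03 -0.03 -0.01] g 0.211 55.0
shift mm [  0.9  -1.9 142.3] share [ 0.0024 -0.0046  0.3558]
rz share 0.0005
```

Request:
jog_arm([
  [0.0025,-0.004,0.05,0,0,0],
  [0,0,0.1,0,0,0],
  [0,0,0.1,0,0,0],
  [0,0,0.06,0,0,0],
  [0,0,0.02,0,0,0],
])

```text
time_s: 7.2
position: [556.3, -285.4, 96.6]
orientation: [0.238, 0.971, 0.001, -0.003]
wrist_force: [-0.6, 0.5, -3.9]
grip_width: 0.207
finger_force: 55.0
```

Request:
jog_arm([
  [0,0,0,0,0,0],
  [0,0,0,0,0,0],
  [0,0,0,0,0,0],
])

```text
time_s: 7.5
position: [560.5, -288.3, 103.2]
orientation: [0.239, 0.971, -0.001, 0.002]
wrist_force: [0.9, 0.4, -2.9]
grip_width: 0.208
finger_force: 55.0
```

```bash
python3 d.py 558.6 -287.1 90 62.4
python3 - <<'E'
from h import *
s=manip.state()
b=manip.capture("side");cv2.imwrite("pics/side2.png",b)
a=manip.capture("top");cv2.imwrite("pics/top2.png",a)
c=np.hstack([cv2.resize(b[215:315,228:328],(600,600),interpolation=2)])
cv2.imwrite("pics/c2.png",c)
x,y,z=s["position"]
th=np.deg2rad(-27.6);ex=np.array([np.cos(th),np.sin(th),0])
ax=np.array([x,y,0]);f=lambda P:((proj("side",P)-[228,215]+.5)*6).round(0).tolist()
zt=z-31.6
print("tips",f([ax+[0,0,zt]]),"nose under",f([ax+[0,0,zt+7]]),"pins",f([ax+ex*18+[0,0,zt],ax-ex*18+[0,0,zt]]),"grip c",f([ax+[0,0,zt+49]]),"rim",f([(558.6,-287.1,46)]))
print("nose ring pts",f([ax+[27.5*np.cos(t),27.5*np.sin(t),zt+7] for t in np.arange(0,6.28,.785)]))
E
```

```text
t 7.5 tcp [ 560.5 -288.3  103.2] yaw_y 62.39 tiltz [ 0.0039 -0.0027 -1.    ] q6 -1.7 F [ 0.9  0.4 -2.9] T [-0.    0.03  0.01] g 0.208 55.0
shift mm [ 2.3  0.2 13.2] share [0.0058 0.0005 0.0331]
rz share -0.0001
tips [[318.0, 309.0]] nose under [[319.0, 297.0]] pins [[366.0, 324.0], [270.0, 296.0]] grip c [[325.0, 221.0]] rim [[309.0, 351.0]]
nose ring pts [[395.0, 289.0], [362.0, 249.0], [306.0, 237.0], [256.0, 260.0], [242.0, 305.0], [273.0, 347.0], [332.0, 360.0], [383.0, 336.0]]
```

View pics/c2.png

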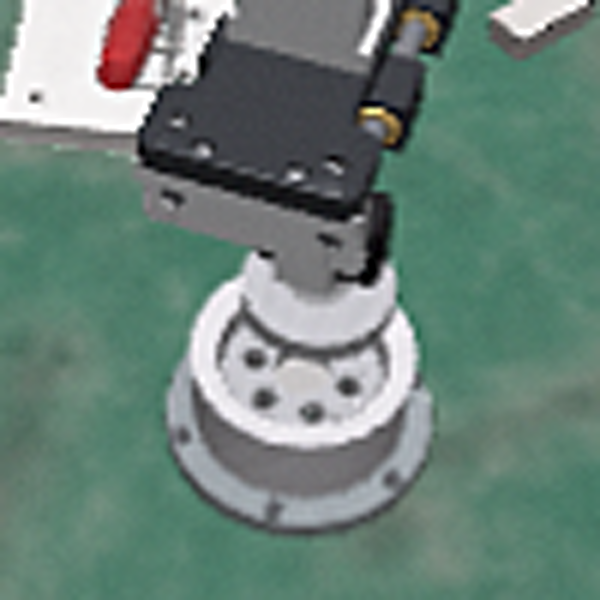

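The nose spans about columns 242–397 of the crop, with its lower edge at row 357, above the bore. The arm was still swinging, so I let it settle and measure the nose against the rim in the same view.

Request:
jog_arm([
  [0,0,0,0,0,0],
  [0,0,0,0,0,0],
  [0,0,0,0,0,0],
  [0,0,0,0,0,0],
  [0,0,0,0,0,0],
])

```text
time_s: 8.1
position: [558.8, -287.1, 100.6]
orientation: [0.239, 0.971, 0.0, -0.0]
wrist_force: [-1.2, 0.6, -1.7]
grip_width: 0.211
finger_force: 55.0
```

```bash
python3 d.py 558.6 -287.1 90 62.4
python3 - <<'E'
from fit import *
b=manip.capture("side");s=manip.state();print(s["position"].round(2));cv2.imwrite("pics/side3.png",b)
x,y,z=s["position"];zn=z-24.6
g=cv2.resize(b[215:315,228:328],(600,600),interpolation=2)
cv2.imwrite("pics/c3.png",g[220:420,200:440].repeat(3,0).repeat(3,1)[:600,:720])
v=g.min(2)
for r in (290,300,310): 
    row=v[r,200:440].astype(int);print(r,[int(q) for q in row[::6]])
for c in (290,310,330,350):
    print(c,[int(q) for q in v[320:400:4,c]])
f=lambda P:((proj("side",P)-[228,215]+.5)*6).round(0).tolist()
t=np.arange(0,6.28,.02);C=np.array([[x+27.5*np.cos(a),y+27.5*np.sin(a),zn] for a in t]);q=(proj("side",C)-[228,215]+.5)*6
print("pred x ext",q[:,0].min(),q[:,0].max(),"bottom",q[q[:,1].argmax()])
E
```

```text
t 8.1 tcp [ 558.8 -287.1  100.6] yaw_y 62.39 tiltz [-1.e-04  0.e+00 -1.e+00] q6 -1.7 F [-1.2  0.6 -1.7] T [0.04 0.03 0.01] g 0.211 55.0
shift mm [ 0.2 -0.1 10.6] share [ 0.0005 -0.0001  0.0265]
rz share -0.0002
[ 558.81 -287.15  100.57]
290 [77, 67, 88, 182, 239, 238, 219, 200, 203, 206, 200, 200, 205, 202, 157, 126, 114, 114, 115, 117, 107, 98, 124, 144, 179, 205, 148, 115, 167, 211, 211, 195, 92, 69, 75, 79, 75, 81, 83, 81]
300 [71, 128, 230, 239, 233, 230, 180, 209, 211, 203, 196, 200, 200, 204, 201, 180, 159, 150, 146, 148, 140, 143, 161, 185, 205, 205, 207, 208, 206, 206, 202, 204, 162, 63, 70, 84, 86, 81, 83, 82]
310 [134, 231, 233, 230, 238, 231, 120, 125, 205, 203, 199, 200, 202, 201, 198, 207, 211, 207, 195, 192, 195, 204, 210, 204, 202, 197, 199, 200, 204, 207, 188, 186, 243, 191, 99, 74, 85, 84, 84, 86]
290 [206, 208, 209, 207, 214, 197, 156, 102, 74, 89, 147, 199, 205, 204, 199, 198, 198, 200, 199, 200]
310 [199, 201, 201, 199, 202, 209, 212, 152, 92, 83, 105, 159, 207, 210, 197, 195, 196, 200, 202, 206]
330 [204, 202, 202, 204, 207, 210, 209, 128, 68, 88, 112, 143, 164, 180, 195, 207, 207, 205, 206, 204]
350 [197, 196, 201, 209, 211, 160, 78, 60, 97, 145, 192, 214, 205, 193, 149, 90, 60, 56, 69, 141]
pred x ext 236.106260568096 390.458584092641 bottom [316.406798   363.17210382]
```

View pics/c3.png

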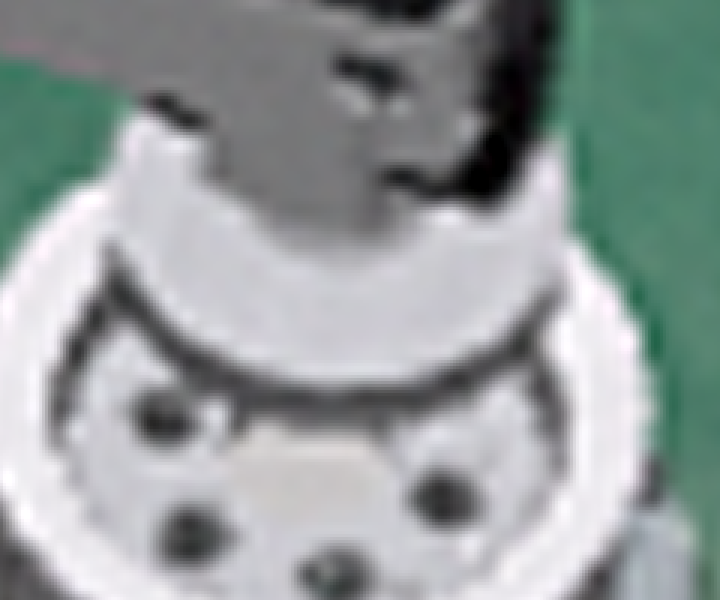

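The nose projects exactly at the TCP, with extents 236–390 and lower edge 363, while the rim in the same view is at x≈556.5. I shift about 2 mm in −x and come down to just above the rim.

Request:
jog_arm([
  [0.0045,-0.0028,0.01,0,0,0],
  [0,0,0.02,0,0,0],
  [0,0,0.02,0,0,0],
  [0,0,0.015,0,0,0],
  [0,0,0,0,0,0],
])

```text
time_s: 8.65
position: [555.6, -286.5, 72.7]
orientation: [0.239, 0.971, 0.001, -0.002]
wrist_force: [0.4, -0.4, -3.0]
grip_width: 0.212
finger_force: 55.0
```

Request:
jog_arm([
  [0,0,0,0,0,0],
  [0,0,0,0,0,0],
  [0,0,0,0,0,0],
  [0,0,0,0,0,0],
  [0,0,0,0,0,0],
])

```text
time_s: 9.15
position: [556.9, -287.4, 75.0]
orientation: [0.239, 0.971, -0.0, 0.0]
wrist_force: [0.5, -0.5, -3.4]
grip_width: 0.211
finger_force: 55.0
```

```bash
python3 d.py 556.7 -287.3 70 62.4
```

```text
t 9.15 tcp [ 556.9 -287.4   75. ] yaw_y 62.39 tiltz [ 5.e-04 -3.e-04 -1.e+00] q6 -1.7 F [ 0.5 -0.5 -3.4] T [-0.01  0.04 -0.02] g 0.211 55.0
shift mm [0.3 0.  5. ] share [0.0007 0.     0.0124]
rz share -0.0001
```

Request:
jog_arm([
  [0,0,0.0025,0,0,0],
  [0,0,0.0025,0,0,0],
  [0,0,0.0025,0,0,0],
  [0,0,0.0025,0,0,0],
  [0,0,0.0025,0,0,0],
])

```text
time_s: 9.65
position: [556.7, -287.3, 69.5]
orientation: [0.239, 0.971, 0.0, -0.0]
wrist_force: [0.2, -0.0, -3.4]
grip_width: 0.207
finger_force: 55.0
```

Request:
jog_arm([
  [0,0,0.0025,0,0,0],
  [0,0,0.0025,0,0,0],
  [0,0,0,0,0,0],
])

```text
time_s: 9.95
position: [556.6, -287.2, 67.4]
orientation: [0.239, 0.971, 0.0, -0.0]
wrist_force: [-0.1, 0.1, -2.8]
grip_width: 0.21
finger_force: 55.0
```

Request:
jog_arm([
  [0,0,0.0025,0,0,0],
  [0,0,0.0025,0,0,0],
  [0,0,0,0,0,0],
])

```text
time_s: 10.25
position: [556.6, -287.2, 65.4]
orientation: [0.239, 0.971, 0.0, -0.0]
wrist_force: [0.1, 0.4, -2.9]
grip_width: 0.209
finger_force: 55.0
```

Request:
jog_arm([
  [0,0,0.0025,0,0,0],
  [0,0,0,0,0,0],
])

```text
time_s: 10.45
position: [556.7, -287.3, 64.5]
orientation: [0.239, 0.971, 0.0, -0.0]
wrist_force: [-0.2, 1.0, -2.4]
grip_width: 0.208
finger_force: 55.0
```

Request:
jog_arm([
  [0,0,0.0025,0,0,0],
  [0,0,0.0025,0,0,0],
  [0,0,0,0,0,0],
])

```text
time_s: 10.75
position: [556.7, -287.3, 62.5]
orientation: [0.239, 0.971, 0.0, -0.0]
wrist_force: [0.2, 0.2, -3.1]
grip_width: 0.207
finger_force: 55.0
```

Request:
jog_arm([
  [0,0,0.0025,0,0,0],
  [0,0,0.0025,0,0,0],
  [0,0,0,0,0,0],
])

```text
time_s: 11.05
position: [556.7, -287.3, 60.5]
orientation: [0.239, 0.971, 0.0, -0.0]
wrist_force: [0.0, -0.6, -2.9]
grip_width: 0.21
finger_force: 55.0
```

The pins went straight into the holes with no contact force. I go 1 mm deeper and start turning clockwise.

Request:
jog_arm([
  [0,0,0.0025,0,0,0.02],
  [0,0,0,0,0,0.025],
  [0,0,0,0,0,0.025],
  [0,0,0,0,0,0.025],
  [0,0,0,0,0,0],
])

```text
time_s: 11.55
position: [557.2, -286.4, 59.7]
orientation: [0.31, 0.951, 0.001, 0.0]
wrist_force: [1.6, 2.7, -2.8]
grip_width: 0.207
finger_force: 55.0
```

```bash
python3 d.py
```

```text
t 11.55 tcp [ 557.2 -286.4   59.7] yaw_y 53.85 tiltz [ 8.0e-04  1.4e-03 -1.0e+00] q6 -1.55 F [ 1.6  2.7 -2.8] T [ 0.54 -0.34  0.02] g 0.207 55.0
```

Request:
jog_arm([
  [0,0,0,0,0,0.022],
  [0,0,0,0,0,0.022],
  [0,0,0,0,0,0],
])

```text
time_s: 11.85
position: [557.0, -286.6, 59.7]
orientation: [0.343, 0.939, 0.001, -0.0]
wrist_force: [1.3, 3.0, -2.6]
grip_width: 0.209
finger_force: 55.0
```

```bash
python3 d.py
```

```text
t 11.85 tcp [ 557.  -286.6   59.7] yaw_y 49.93 tiltz [ 4.0e-04  1.1e-03 -1.0e+00] q6 -1.49 F [ 1.3  3.  -2.6] T [ 0.68 -0.25  0.03] g 0.209 55.0
```

Request:
jog_arm([
  [0,0,0,0,0,0.022],
  [0,0,0,0,0,0.022],
  [0,0,0,0,0,0],
])

```text
time_s: 12.15
position: [556.8, -286.7, 59.7]
orientation: [0.375, 0.927, 0.0, -0.0]
wrist_force: [0.8, 3.7, -1.1]
grip_width: 0.208
finger_force: 55.0
```

```bash
python3 d.py
```

```text
t 12.15 tcp [ 556.8 -286.7   59.7] yaw_y 45.99 tiltz [-0.      0.0011 -1.    ] q6 -1.42 F [ 0.8  3.7 -1.1] T [ 0.78 -0.19  0.07] g 0.208 55.0
```

A light sideways load of about 4 N shows that one pin is leading. I ease 1 mm along it and go on turning.

Request:
jog_arm([
  [0.0014,0.0021,0,0,0,0.022],
  [0,0,0,0,0,0.011],
  [0,0,0,0,0,0],
])

```text
time_s: 12.45
position: [557.1, -286.2, 59.7]
orientation: [0.399, 0.917, 0.0, 0.0]
wrist_force: [1.4, 3.1, -1.7]
grip_width: 0.209
finger_force: 55.0
```

```bash
python3 d.py
```

```text
t 12.45 tcp [ 557.1 -286.2   59.7] yaw_y 43.0 tiltz [ 3.e-04  1.e-04 -1.e+00] q6 -1.36 F [ 1.4  3.1 -1.7] T [ 0.64 -0.31  0.01] g 0.209 55.0
```

Request:
jog_arm([
  [0,0,0,0,0,0.022],
  [0,0,0,0,0,0.011],
  [0,0,0,0,0,0],
])

```text
time_s: 12.75
position: [557.0, -286.3, 59.7]
orientation: [0.423, 0.906, 0.0, 0.0]
wrist_force: [0.8, 3.0, -1.3]
grip_width: 0.209
finger_force: 55.0
```

```bash
python3 d.py
```

```text
t 12.75 tcp [ 557.  -286.3   59.7] yaw_y 40.01 tiltz [ 1.e-04  2.e-04 -1.e+00] q6 -1.31 F [ 0.8  3.  -1.3] T [ 0.65 -0.24  0.08] g 0.209 55.0
```

Request:
jog_arm([
  [0.0016,0.0023,0,0,0,0.022],
  [0,0,0,0,0,0],
  [0,0,0,0,0,0],
])

```text
time_s: 13.05
position: [557.4, -285.8, 59.7]
orientation: [0.438, 0.899, -0.0, 0.0]
wrist_force: [1.3, 1.0, -2.9]
grip_width: 0.212
finger_force: 55.0
```

```bash
python3 d.py
```

```text
t 13.05 tcp [ 557.4 -285.8   59.7] yaw_y 38.06 tiltz [ 4.e-04 -9.e-04 -1.e+00] q6 -1.28 F [ 1.3  1.  -2.9] T [ 0.24 -0.37  0.03] g 0.212 55.0
```

Request:
jog_arm([
  [0,0,0,0,0,0.022],
  [0,0,0,0,0,0],
  [0,0,0,0,0,0],
])

```text
time_s: 13.35
position: [557.4, -285.7, 59.8]
orientation: [0.453, 0.891, -0.0, 0.0]
wrist_force: [2.8, 2.1, -3.6]
grip_width: 0.212
finger_force: 55.0
```

```bash
python3 d.py
```

```text
t 13.35 tcp [ 557.4 -285.7   59.8] yaw_y 36.08 tiltz [ 6.e-04 -7.e-04 -1.e+00] q6 -1.24 F [ 2.8  2.1 -3.6] T [ 0.18 -0.5   0.09] g 0.212 55.0
```

Request:
jog_arm([
  [0,0,0,0,0,0.022],
  [0,0,0,0,0,0],
  [0,0,0,0,0,0],
])

```text
time_s: 13.65
position: [557.5, -285.6, 59.8]
orientation: [0.469, 0.883, -0.0, 0.0]
wrist_force: [2.8, 0.5, -2.4]
grip_width: 0.208
finger_force: 55.0
```

```bash
python3 d.py
```

```text
t 13.65 tcp [ 557.5 -285.6   59.8] yaw_y 34.1 tiltz [ 6.e-04 -6.e-04 -1.e+00] q6 -1.21 F [ 2.8  0.5 -2.4] T [ 0.12 -0.53 -0.02] g 0.208 55.0
```

Request:
jog_arm([
  [0,0,0,0,0,0.022],
  [0,0,0,0,0,0],
  [0,0,0,0,0,0],
])

```text
time_s: 13.95
position: [557.7, -285.4, 59.8]
orientation: [0.484, 0.875, 0.0, 0.001]
wrist_force: [4.3, 1.5, -2.5]
grip_width: 0.208
finger_force: 55.0
```

```bash
python3 d.py
```

```text
t 13.95 tcp [ 557.7 -285.4   59.8] yaw_y 32.12 tiltz [ 1.1e-03 -3.0e-04 -1.0e+00] q6 -1.17 F [ 4.3  1.5 -2.5] T [ 0.24 -0.83  0.05] g 0.208 55.0
```

Request:
jog_arm([
  [0,0,0,0,0,0.022],
  [0,0,0,0,0,0],
  [0,0,0,0,0,0],
])

```text
time_s: 14.25
position: [558.1, -285.2, 59.8]
orientation: [0.499, 0.867, 0.0, 0.001]
wrist_force: [4.5, 1.3, -3.1]
grip_width: 0.213
finger_force: 55.0
```

```bash
python3 d.py
```

```text
t 14.25 tcp [ 558.1 -285.2   59.8] yaw_y 30.15 tiltz [ 1.9e-03 -2.0e-04 -1.0e+00] q6 -1.14 F [ 4.5  1.3 -3.1] T [ 0.26 -1.04  0.15] g 0.213 55.0
```

Request:
jog_arm([
  [0,0,0,0,0,0.022],
  [0,0,0,0,0,0],
  [0,0,0,0,0,0],
])

```text
time_s: 14.55
position: [558.2, -285.1, 59.8]
orientation: [0.514, 0.858, 0.0, 0.001]
wrist_force: [5.0, 1.6, -3.6]
grip_width: 0.208
finger_force: 55.0
```

```bash
python3 d.py
```

```text
t 14.55 tcp [ 558.2 -285.1   59.8] yaw_y 28.18 tiltz [ 1.9e-03 -3.0e-04 -1.0e+00] q6 -1.1 F [ 5.   1.6 -3.6] T [ 0.34 -1.12  0.24] g 0.208 55.0
```

Request:
jog_arm([
  [0,0,0,0,0,0.022],
  [0,0,0,0,0,0],
  [0,0,0,0,0,0],
])

```text
time_s: 14.85
position: [558.2, -285.2, 59.8]
orientation: [0.528, 0.849, 0.0, 0.001]
wrist_force: [6.4, 1.6, -4.1]
grip_width: 0.208
finger_force: 55.0
```

```bash
python3 d.py
```

```text
t 14.85 tcp [ 558.2 -285.2   59.8] yaw_y 26.2 tiltz [ 2.e-03 -2.e-04 -1.e+00] q6 -1.07 F [ 6.4  1.6 -4.1] T [ 0.34 -1.04  0.23] g 0.208 55.0
```

Request:
jog_arm([
  [0,0,0,0,0,0.022],
  [0,0,0,0,0,0],
  [0,0,0,0,0,0],
])

```text
time_s: 15.15
position: [558.2, -285.2, 59.8]
orientation: [0.543, 0.84, 0.0, 0.001]
wrist_force: [5.2, 1.5, -4.0]
grip_width: 0.21
finger_force: 55.0
```

```bash
python3 d.py
```

```text
t 15.15 tcp [ 558.2 -285.2   59.8] yaw_y 24.22 tiltz [ 2.e-03 -3.e-04 -1.e+00] q6 -1.03 F [ 5.2  1.5 -4. ] T [ 0.31 -1.09  0.22] g 0.21 55.0
```

The torque climbed and then levelled off at 0.23 N m from a yaw of about 29.3°. The ring is therefore firm there and follows beyond it. I continue to a yaw of about 14.3° for a 15° nip.

Request:
jog_arm([
  [0,0,0,0,0,0.022],
  [0,0,0,0,0,0.022],
  [0,0,0,0,0,0.022],
  [0,0,0,0,0,0],
  [0,0,0,0,0,0],
])

```text
time_s: 15.65
position: [558.2, -285.2, 59.8]
orientation: [0.586, 0.81, 0.001, 0.001]
wrist_force: [5.1, 1.0, -4.1]
grip_width: 0.204
finger_force: 55.0
```

```bash
python3 d.py 0 0 0 14.3
```

```text
t 15.65 tcp [ 558.2 -285.2   59.8] yaw_y 18.28 tiltz [ 2.1e-03 -2.0e-04 -1.0e+00] q6 -0.93 F [ 5.1  1.  -4.1] T [ 0.31 -1.06  0.18] g 0.204 55.0
shift mm [ 445.9 -440.7   58.6] share [ 1.1147 -1.1019  0.1465]
rz share 0.0442
```

Request:
jog_arm([
  [0,0,0,0,0,0.022],
  [0,0,0,0,0,0.022],
  [0,0,0,0,0,0],
  [0,0,0,0,0,0],
])

```text
time_s: 16.05
position: [558.3, -285.2, 59.9]
orientation: [0.613, 0.79, 0.001, 0.001]
wrist_force: [5.4, 1.9, -4.1]
grip_width: 0.207
finger_force: 55.0
```

```bash
python3 d.py 0 0 0 14.3
```

```text
t 16.05 tcp [ 558.3 -285.2   59.9] yaw_y 14.32 tiltz [ 2.2e-03 -3.0e-04 -1.0e+00] q6 -0.86 F [ 5.4  1.9 -4.1] T [ 0.34 -1.07  0.26] g 0.207 55.0
shift mm [ 414.4 -470.5   58.5] share [ 1.0361 -1.1763  0.1463]
rz share 0.0002
```

The nip is done, with the torque steady and the jaw width unchanged, so nothing slipped. I back off slightly to unload the pins and then lift out.

Request:
jog_arm([
  [0,0,0,0,0,-0.022],
  [0,0,0,0,0,-0.022],
  [0,0,0,0,0,0],
  [0,0,0,0,0,0],
])

```text
time_s: 16.45
position: [557.3, -285.3, 59.8]
orientation: [0.586, 0.81, -0.0, 0.0]
wrist_force: [2.5, 1.0, -2.3]
grip_width: 0.209
finger_force: 55.0
```

```bash
python3 d.py 557.3 -286 60
```

```text
t 16.45 tcp [ 557.3 -285.3   59.8] yaw_y 18.18 tiltz [ 3.e-04 -2.e-04 -1.e+00] q6 -0.93 F [ 2.5  1.  -2.3] T [ 0.15 -0.65  0.05] g 0.209 55.0
shift mm [-0.6 -0.2 -0.2] share [-0.0015 -0.0006 -0.0006]
```

Request:
jog_arm([
  [-0.0005,0.0014,0,0,0,0],
  [0,0,-0.005,0,0,0],
  [0,0,-0.005,0,0,0],
  [0,0,-0.005,0,0,0],
  [0,0,-0.005,0,0,0],
])

```text
time_s: 16.95
position: [556.9, -285.5, 67.6]
orientation: [0.586, 0.81, -0.001, -0.001]
wrist_force: [0.2, 0.6, -3.0]
grip_width: 0.211
finger_force: 55.0
```

Request:
jog_arm([
  [0,0,-0.01,0,0,0],
  [0,0,-0.02,0,0,0],
  [0,0,-0.03,0,0,0],
  [0,0,-0.05,0,0,0],
  [0,0,-0.1,0,0,0],
])

```text
time_s: 17.45
position: [555.4, -283.8, 149.8]
orientation: [0.586, 0.81, -0.0, -0.004]
wrist_force: [0.4, 0.6, -3.1]
grip_width: 0.207
finger_force: 55.0
```

Request:
jog_arm([
  [0,0,-0.1,0,0,0],
  [0,0,-0.08,0,0,0],
  [0,0,-0.02,0,0,0],
  [0,0,0,0,0,0],
  [0,0,0,0,0,0],
])

```text
time_s: 17.95
position: [556.8, -284.6, 229.7]
orientation: [0.586, 0.81, -0.0, -0.002]
wrist_force: [-0.7, 0.3, -3.3]
grip_width: 0.212
finger_force: 55.0
```

```bash
python3 d.py 495.8 218 230 18.2
python3 - <<'E'
from fit import *
b=manip.capture("side");cv2.imwrite("pics/side4.png",b)
u,v,r=278,278,14;s=up(b,u,v,r)
cv2.imwrite("pics/c4.png",np.hstack([cv2.resize(b[180:310,213:343],(520,520),interpolation=2),cv2.resize(s,(280,280)).repeat(1,0)[:, :] if 0 else cv2.copyMakeBorder(cv2.resize(s,(280,280)),0,240,0,0,0)]))
g=cv2.GaussianBlur(s.max(2),(0,0),3)
m=(g<cv2.GaussianBlur(g,(0,0),20).astype(int)-22).astype(np.uint8)
k,l,st,ce=cv2.connectedComponentsWithStats(m);c0=np.array([556.2,-287.9])
for i in range(1,k):
    if 60<st[i,4]<1500:
        w=ray("side",back([ce[i]],u,v,r),34)[0][:2];d=w-c0;print(w.round(1),np.hypot(*d).round(1),np.degrees(np.arctan2(d[1],d[0])).round(1)%60)
E
```

```text
t 17.95 tcp [ 556.8 -284.6  229.7] yaw_y 18.19 tiltz [-0.0027  0.0018 -1.    ] q6 -0.93 F [-0.7  0.3 -3.3] T [-0.07  0.06 -0.06] g 0.212 55.0
shift mm [496.5  99.    0.8] share [1.2412 0.2475 0.0021]
rz share -0.0001
[ 549.2 -271.3] 18.0 52.7
[ 567.1 -273.4] 18.1 53.1
[ 557.5 -280.6] 7.4 19.599999999999994
[ 538.4 -285.7] 18.0 53.0
[ 574.3 -290.1] 18.3 53.2
[ 545.4 -302.4] 18.1 53.2
[ 563.4 -304.6] 18.2 53.400000000000006
```

View pics/c4.png

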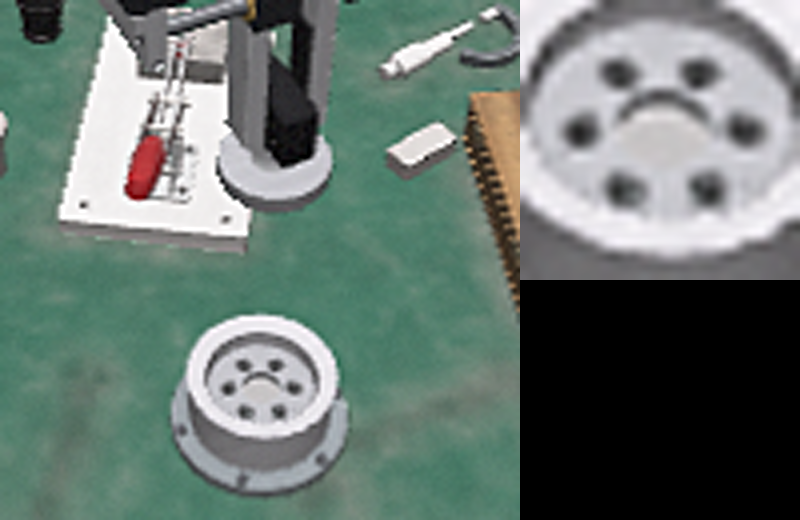

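The ring now sits at 53.0° mod 60 against 32.4° before. That is 39.4° of clockwise turn in all, about 24° loose plus 15° nip, which fits the range given. I carry the spanner back at height and return to the original yaw.

Request:
jog_arm([
  [0.05,0.01,0,0,0,0],
  [0.09,0.018,0,0,0,0],
  [0.11,0.022,0,0,0,0],
  [0.11,0.022,0,0,0,0],
  [0.11,0.022,0,0,0,0],
])

```text
time_s: 18.5
position: [532.9, -91.9, 229.6]
orientation: [0.586, 0.81, -0.0, -0.002]
wrist_force: [0.2, 0.4, -2.3]
grip_width: 0.21
finger_force: 55.0
```

Request:
jog_arm([
  [0.11,0.022,0,0,0,0],
  [0.11,0.022,0,0,0,0],
  [0.11,0.022,0,0,0,0],
  [0.11,0.022,0,0,0,0],
  [0.11,0.022,0,0,0,0],
])

```text
time_s: 19.0
position: [505.4, 130.3, 229.9]
orientation: [0.586, 0.81, -0.001, -0.001]
wrist_force: [0.7, 0.2, -2.6]
grip_width: 0.209
finger_force: 55.0
```

Request:
jog_arm([
  [0.11,0.022,0,0,0,0],
  [0.07,0.014,0,0,0,0],
  [0.04,0.008,0,0,0,-0.04],
  [0,0,0,0,0,-0.09],
  [0,0,0,0,0,-0.09],
])

```text
time_s: 19.5
position: [494.7, 218.3, 229.6]
orientation: [0.435, 0.901, -0.001, -0.002]
wrist_force: [0.3, -0.2, -2.8]
grip_width: 0.211
finger_force: 55.0
```

Request:
jog_arm([
  [0,0,0,0,0,-0.09],
  [0,0,0,0,0,-0.09],
  [0,0,0,0,0,-0.09],
  [0,0,0,0,0,-0.09],
  [0,0,0,0,0,-0.09],
])

```text
time_s: 20.0
position: [495.0, 217.4, 229.6]
orientation: [0.097, 0.995, -0.0, -0.002]
wrist_force: [-0.0, 0.8, -2.1]
grip_width: 0.213
finger_force: 55.0
```

Request:
jog_arm([
  [0,0,0,0,0,-0.09],
  [0,0,0,0,0,-0.09],
  [0,0,0,0,0,-0.02],
  [0,0,0,0,0,0],
  [0,0,0,0,0,0],
])

```text
time_s: 20.5
position: [495.8, 217.2, 230.4]
orientation: [-0.057, 0.998, -0.0, -0.001]
wrist_force: [0.8, -0.3, -2.7]
grip_width: 0.209
finger_force: 55.0
```

Request:
jog_arm([
  [0,0,0,0,0,0],
  [0,0,0,0,0,0],
  [0,0,0,0,0,0],
])

```text
time_s: 20.8
position: [497.1, 216.9, 231.6]
orientation: [-0.057, 0.998, 0.0, -0.0]
wrist_force: [-0.8, 0.5, -2.0]
grip_width: 0.208
finger_force: 55.0
```

```bash
python3 d.py 495.9 217.8 85 96.6
```

```text
t 20.8 tcp [497.1 216.9 231.6] yaw_y 96.49 tiltz [-1.e-04 -0.e+00 -1.e+00] q6 -1.43 F [-0.8  0.5 -2. ] T [0.08 0.   0.04] g 0.208 55.0
shift mm [  1.    1.  146.6] share [0.0026 0.0024 0.3664]
rz share -0.0013
```

Request:
jog_arm([
  [0.0026,0.0024,0.05,0,0,0],
  [0,0,0.1,0,0,0],
  [0,0,0.1,0,0,0],
  [0,0,0.07,0,0,0],
  [0,0,0.03,0,0,0],
])

```text
time_s: 21.3
position: [493.4, 217.0, 88.3]
orientation: [-0.057, 0.998, -0.001, -0.003]
wrist_force: [-0.4, -0.4, -2.9]
grip_width: 0.208
finger_force: 55.0
```

Request:
jog_arm([
  [0,0,0.016,0,0,0],
  [0,0,0,0,0,0],
  [0,0,0,0,0,0],
  [0,0,0,0,0,0],
  [0,0,0,0,0,0],
])

```text
time_s: 21.8
position: [497.1, 218.0, 86.7]
orientation: [-0.057, 0.998, 0.0, 0.001]
wrist_force: [-0.3, 0.2, -2.7]
grip_width: 0.211
finger_force: 55.0
```

Request:
jog_arm([
  [0,0,0,0,0,0],
  [0,0,0,0,0,0],
  [0,0,0,0,0,0],
  [0,0,0,0,0,0],
])

```text
time_s: 22.2
position: [495.9, 217.7, 85.2]
orientation: [-0.057, 0.998, -0.0, -0.0]
wrist_force: [0.6, -0.3, -2.7]
grip_width: 0.211
finger_force: 55.0
```

```bash
python3 d.py 495.9 217.8 60 96.6
python3 - <<'E'
from h import *
b=manip.capture("side");cv2.imwrite("pics/c5.png",cv2.resize(b[100:180,190:270],(600,600),interpolation=2))
x,y,z=manip.state()["position"];t=np.arange(0,6.28,.02)
for nm,P in(("nose",(x,y,z-24.6,27.5)),("standrim side-fit",(493.9,217.5,30,37))):
    q=(proj("side",np.array([[P[0]+P[3]*np.cos(a),P[1]+P[3]*np.sin(a),P[2]] for a in t]))-[190,100]+.5)*7.5
    print(nm,q.min(0).round(),q.max(0).round())
E
```

```text
t 22.2 tcp [495.9 217.7  85.2] yaw_y 96.5 tiltz [-1.e-04 -0.e+00 -1.e+00] q6 -1.43 F [ 0.6 -0.3 -2.7] T [0.04 0.03 0.  ] g 0.211 55.0
shift mm [ 0.   0.1 25.2] share [0.0001 0.0002 0.0631]
rz share -0.0011
nose [245. 259.] [379. 335.]
standrim side-fit [221. 308.] [399. 411.]
```

View pics/c5.png

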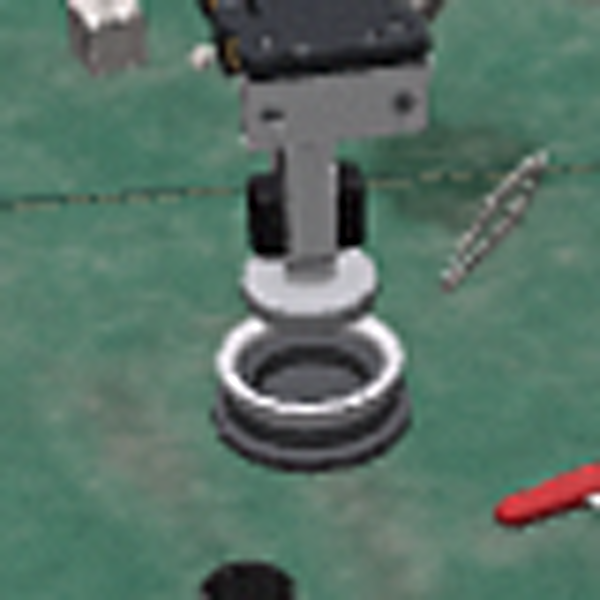

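The nose (242–380) is centred over the stand rim (217–404). I lower it and slow down over the last part.

Request:
jog_arm([
  [0,0,0.02,0,0,0],
  [0,0,0.02,0,0,0],
  [0,0,0.015,0,0,0],
  [0,0,0,0,0,0],
  [0,0,0,0,0,0],
])

```text
time_s: 22.75
position: [495.7, 217.7, 62.7]
orientation: [-0.057, 0.998, -0.0, -0.001]
wrist_force: [-0.4, 0.2, -2.3]
grip_width: 0.21
finger_force: 55.0
```

Request:
jog_arm([
  [0,0,0.005,0,0,0],
  [0,0,0.005,0,0,0],
  [0,0,0.005,0,0,0],
  [0,0,0,0,0,0],
])

```text
time_s: 23.15
position: [495.8, 217.7, 57.0]
orientation: [-0.057, 0.998, -0.0, -0.0]
wrist_force: [-0.3, 0.3, -2.3]
grip_width: 0.213
finger_force: 55.0
```

Request:
jog_arm([
  [0,0,0.004,0,0,0],
  [0,0,0.004,0,0,0],
  [0,0,0.003,0,0,0],
  [0,0,0,0,0,0],
])

```text
time_s: 23.55
position: [495.8, 217.7, 52.6]
orientation: [-0.057, 0.998, -0.0, -0.0]
wrist_force: [0.7, 0.4, -3.9]
grip_width: 0.208
finger_force: 55.0
```

Request:
jog_arm([
  [0,0,0.004,0,0,0],
  [0,0,0.004,0,0,0],
  [0,0,0.004,0,0,0],
  [0,0,0,0,0,0],
])

```text
time_s: 23.95
position: [495.7, 217.7, 47.7]
orientation: [-0.057, 0.998, -0.0, -0.0]
wrist_force: [-0.4, -0.1, -2.8]
grip_width: 0.209
finger_force: 55.0
```

Request:
jog_arm([
  [0,0,0.003,0,0,0],
  [0,0,0.002,0,0,0],
  [0,0,0,0,0,0],
])

```text
time_s: 24.25
position: [495.9, 217.7, 45.9]
orientation: [-0.057, 0.998, -0.0, -0.0]
wrist_force: [0.2, 0.9, -2.7]
grip_width: 0.211
finger_force: 55.0
```

Request:
jog_arm([
  [0,0,0.0025,0,0,0],
  [0,0,0,0,0,0],
  [0,0,0,0,0,0],
])

```text
time_s: 24.55
position: [496.0, 217.8, 45.0]
orientation: [-0.057, 0.998, 0.0, -0.0]
wrist_force: [-0.5, -1.0, -2.8]
grip_width: 0.209
finger_force: 55.0
```

Another 0.6 mm seats it lightly. I then open the jaws and check.

Request:
jog_arm([
  [0,0,0.0015,0,0,0],
  [0,0,0,0,0,0],
  [0,0,0,0,0,0],
])

```text
time_s: 24.85
position: [496.1, 217.8, 44.6]
orientation: [-0.057, 0.998, 0.0, 0.0]
wrist_force: [-0.1, -0.2, -2.3]
grip_width: 0.207
finger_force: 55.0
```

Request:
jog_arm([
  [0,0,0,0,0,0],
  [0,0,0,0,0,0],
  [0,0,0,0,0,0],
  [0,0,0,0,0,0],
  [0,0,0,0,0,0],
], grip=1)

```text
time_s: 25.35
position: [496.1, 217.8, 44.6]
orientation: [-0.057, 0.998, 0.0, 0.0]
wrist_force: [0.1, 0.4, -0.8]
grip_width: 0.598
finger_force: 0.0
```

Request:
jog_arm([
  [0,0,0,0,0,0],
  [0,0,0,0,0,0],
  [0,0,0,0,0,0],
  [0,0,0,0,0,0],
  [0,0,0,0,0,0],
])

```text
time_s: 25.85
position: [496.0, 217.7, 44.4]
orientation: [-0.057, 0.998, 0.0, -0.0]
wrist_force: [-0.5, 0.2, 0.3]
grip_width: 0.995
finger_force: 0.0
```

Released. I raise straight up, move well clear, and look.

Request:
jog_arm([
  [0,0,-0.02,0,0,0],
  [0,0,-0.05,0,0,0],
  [0,0,-0.1,0,0,0],
  [0,0,-0.1,0,0,0],
  [0,0,-0.1,0,0,0],
])

```text
time_s: 26.35
position: [495.8, 217.7, 194.5]
orientation: [-0.057, 0.998, 0.0, 0.0]
wrist_force: [1.3, 0.5, 0.2]
grip_width: 1.0
finger_force: 0.0
```

Request:
jog_arm([
  [0,0,-0.05,0,0,0],
  [0.06,0.09,0,0,0,0],
  [0.06,0.09,0,0,0,0],
  [0.06,0.09,0,0,0,0],
  [0.06,0.09,0,0,0,0],
])

```text
time_s: 26.85
position: [383.4, 351.0, 213.4]
orientation: [-0.056, 0.998, 0.0, 0.001]
wrist_force: [-0.3, 0.9, -0.5]
grip_width: 0.999
finger_force: 0.0
```

Request:
jog_arm([
  [0.06,0.09,0,0,0,0],
  [0.06,0.09,0,0,0,0],
  [0,0,0,0,0,0],
  [0,0,0,0,0,0],
  [0,0,0,0,0,0],
])

```text
time_s: 27.35
position: [329.1, 415.4, 212.7]
orientation: [-0.056, 0.998, -0.0, 0.0]
wrist_force: [-0.1, -0.2, -0.2]
grip_width: 1.002
finger_force: 0.0
```

Run:
```python
from h import *
a=manip.capture("top");b=manip.capture("side")
cv2.imwrite("pics/c6.png",np.hstack([cv2.resize(a[170:260,160:250],(400,400),interpolation=2),cv2.resize(b[90:210,190:310],(400,400),interpolation=2)]))
for n,im in(("top",a),("side",b)):
    o=cv2.imread(f"pics/{n}0.png");d=cv2.absdiff(im,o).max(2)
    for nm,P,r in(("loupe/bush area",None,0),):
        for uv in ([(243,231),(287,245),(98,246),(292,156)] if n=="top" else [(223,183),(208,215),(318,216),(231,146)]):
            u,v=uv;print(n,uv,d[v-12:v+12,u-12:u+12].mean().round(1))
print(manip.state()["time_s"])
```

```text
top (243, 231) 2.0
top (287, 245) 2.2
top (98, 246) 2.2
top (292, 156) 2.1
side (223, 183) 3.4
side (208, 215) 2.6
side (318, 216) 2.6
side (231, 146) 9.1
27.45
```

View pics/c6.png

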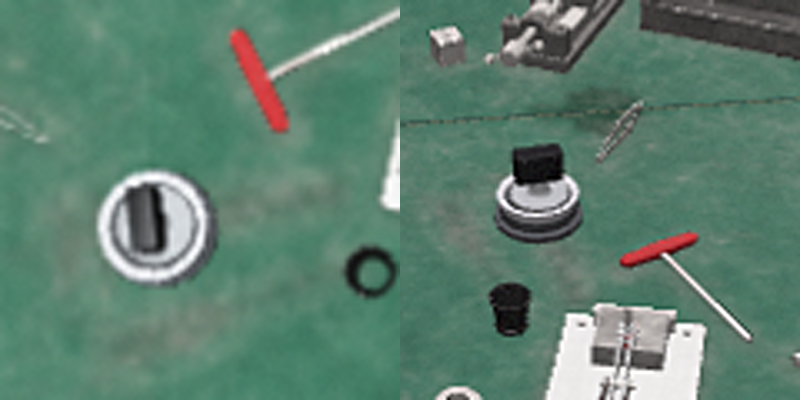

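The spanner stands upright and seated in its stand (top panel about (148,225), side panel about (540,185)). The bystanders have not moved and the arm is clear, so I hand in.

```bash
python3 -c "
from rig import manip
print(manip.job_done())"
```

```text
the job is handed in; nothing more can be done
None
```

The ring is firm and nipped about 15° further (judged from the turning torque and wrist angle), the spanner is back upright in its stand, the other things on the bench have not moved, and the job was handed in at about 27 s.

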